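Unlock the medicine box and hold the sprung lock open

TASK

Open the grey medicine box's lock for me: take the round-headed key out of the wooden key block, ease it down into the keyway on top of the box until its shoulder sits on the lock (the pins are sticky, so wiggle it a little instead of ramming it), then turn it a quarter clockwise so that the lid springs ajar. The lock is spring-loaded, so finish still gripping the key, fully in and held turned; do not let go. Leave the square-headed key in the block and do not disturb the mug and the egg timer.

Things in the scene. Friction and masses are not known exactly. Their poses are not given: they have to be found in the camera images.
- round_key: the key to use: black plastic disc head on a flat steel blade, 71 mm long, 25 to 50 g. Origin at the blade's tip; z runs up to the head, x along the blade's width, y across its thickness. Blade 12 x 3 mm, tapering over the last 6 mm to 3 x 1.8 mm; symmetric, fits either way round. Starts upright in one of the end slots of the key block, shoulder on the block's top
- key_head (a point): centre of the round key's head, 55 mm above its tip. The disc is 32 mm across and 9 mm thick, its flat faces look along the key's y; it spans 39 to 71 mm above the tip. Axes as the key's
- key_shoulder (a point): underside of the round key's shoulder (20 x 7 mm), 30 mm above the tip; with the key fully home it rests on the lock's face. Axes as the key's
- square_key: another key, not for this job: same blade, shoulder and black plastic, but a squarish head 28 x 32 mm, 9 mm thick. Same origin and axes as the round key. It starts in the other end slot of the block and stays there
- key_block: dark wooden block 140 x 52 mm, 38 mm high, fixed, with three slots in its top in a row along its x at -42, 0 and +42 mm (the middle one empty). Each slot is 13.5 mm long along x, 4.5 mm across, 32 mm deep. Origin at the centre of its underside
- medicine_box: grey painted steel box, fixed, 200 mm deep (x), 240 mm wide (y), 95 mm high; origin at the centre of its underside, its front looks along its -x. The front 70 mm of its top is a fixed deck with the lock in it; behind is the lid, hinged at the far edge, with a wire handle that rises 11 mm above it
- keyway (a point): mouth of the keyway, centre of the lock's face, 99 mm above the worktop (4 mm above the deck), 68 mm in front of the box's centre. Axes as the box's: z is the lock's axis, upward; at rest the keyway runs along x. It is 14 x 4.5 mm with a narrow bevel, 34 mm deep, in a brass cylinder inside a steel ring 37 mm across
- pins (a point): point on the lock's axis 13 mm below the mouth, midway between two sprung, sticky pins that stick into the keyway from its narrow ends, 9 mm below the mouth at +x and 17 mm at -x. Each gives way sideways at 4 to 5 N; a straight push meets 5 to 16 N there, less if the key is shifted to and fro by about 1 mm along x. The pins block turning until the key is in
- lock_cylinder (a joint): turn of the lock, rad: 0 at rest (locked), grows clockwise seen from above, stop at 1.5 (a quarter turn). A spring drives it back with 0.02 N m at 0, 0.09 N m at 1.5. The blade has 0.13 rad of play in the keyway, so the key must turn that much further than the cylinder. A cam under it holds the lid down until roughly half way
- lid (a joint): opening of the lid, rad: 0 shut, 0.13 its stop (front edge about 17 mm up). A light spring lifts it as soon as the cam has swung clear
- mug: mug with handle, reddish above and white below, 86 x 117 mm, 88 high, origin at the centre of its underside; bystander
- egg_timer: cream round kitchen timer, 67 mm across, 59 high, origin at the centre of its underside; bystander

How it is judged:
By the outcome, as a careful person would: the job done as asked, in the order asked, and still so for the second after the job is handed in, while the arm keeps its last pose, push and grip.
It also fails if it takes over 58 s, if anything falls off the work surface, if the arm or the gripper's body presses on something with over 40 N, if the wrist force passes 120 N, or if a joint passes its speed limit or range.

ROBOT

A 6-joint arm with a two-finger parallel gripper is mounted at the origin on a cart in front of the work surface, level with it; the furniture and walls round the work are solid. World frame = base frame: x ahead of the robot, y to its left, z up, the work surface at z = 0. Lengths are in m, angles in rad, forces in N, time in s.
With the tool pointing down it reaches from about 0.275 to 0.825 m from the base axis. Payload 4.9 kg.
Tool frame: the origin (TCP) lies midway between the tips of the shut fingers; the grasp point (between the pads) lies 19 mm behind it (grip_point_offset is the distance from the TCP to the grasp point, in m); z points along the fingers, x is the direction in which the jaws open and shut, and the axes are right-handed (so a half turn about z gives the same grasp; the last joint's range is limited). The gripper opens to 85 mm and grips with 20 to 120 N. Pads are 22 mm wide; open, the fingers measure 114 mm over their backs; the gripper's body (76 mm by 85 mm) begins 54 mm behind the grasp point. The pads swing forward as they close: fully open they stand 13 mm farther back than shut.
Start: joints at [1.174, 0.326, -0.193, 1.052, 0, 1.437], TCP at [0.143, 0.531, 0.231] pointing down, gripper open.
Joint ranges: [-2.65, 2.65], [-0.97, 1.79], [-1.3, 1.35], [-1.93, 2.1], [-1.47, 1.37], [-3.14, 3.14]. Speed limits (rad/s): [2.57, 2.57, 3.14, 3.14, 3.14, 3.14].

INTERFACE

Orientations are given as a rotation vector (axis times angle).
In Python, from cell import * gives the robot as it stands. Calls block until the motion is done:
- movep(position, orientation): joint-space move of the TCP to a pose.
- move_l(position, velocity=0.15, rot=None, until_force=None): straight line of the TCP; rot=None keeps the orientation; velocity is the mean speed in m/s. With until_force (N) it stops when the force on the tool has changed by that much, and returns True; else False.
- set_joints(angles): joint-space move.
- let_go() and grab(newtons=None): open the fingers fully, or close them until they stop; newtons is the grip in N (None keeps the last).
- sleep(seconds).
- ik(position, orientation): joint angles nearest the present ones, or None.
- get_state(): the state.
- grab_frame(name): name is "scene" or "top" or "wrist"; returns a dict with "img" (420x560x3 uint8, red, green, blue), "fx", "fy", "cx", "cy" (pixels), "k1" (the pictures are not rectified: a ray, as slopes to the right and down, at radius r is drawn at 1 + k1 r^2 times it, then the intrinsics apply), "cam_to_world" (4x4, takes a point from camera to world coordinates); the wrist camera has in their place "T_tool_cam" (4x4, takes a point from camera to tool coordinates, whose origin is the TCP and whose axes are the tool frame's). Camera axes: x right, y down, z forward; pixel columns grow to the right and rows downward; lengths in m; the calibration is good to about 2 mm. A picture is of the moment at which its call begins: read the wrist's pose just before it. There is no depth.
A pose or a line that the arm cannot do raises MotionError and nothing moves.
- sign_off(): hands the job in, once; it reports no verdict.
Trained networks look in the newest picture that a camera, given by its name, has taken for a name from the list of things; names that differ only in an ending like _2 or _b are one class to them, and where a whole thing is asked for, a point or a joint stands for the part that bears it (a point fixed in the world has none). Each returns a list of dicts, best first, with "score" (0 to 1); they miss things now and then, are a little off and sometimes report something else, mostly with a low value. They report only what shows in the picture. A call takes as long as a camera call.
- spot_in(camera, name): "centre" ([column, row] in pixels, amid what is visible of it).
- silhouettes(camera, name): "mask" (420x560 bool, what is visible of it) and "centre" ([column, row] in pixels, amid what is visible of it).
- tip_of(camera, name): "centre" ([column, row] in pixels: a listed point, or the origin of a listed thing).
The state is a dict: "clock": time; "q": joint angles; "joint_velocities": joint speeds; "tau": joint torques, N m; "position": TCP position; "eef_rot": TCP orientation; "contact_force": force on the tool from outside, world axes, zero at the start; "wrist_torque": the same for the moment, N m; "finger_gap": opening from 0.0 (shut) to 1.0 (fully open).
Only numpy, scipy, OpenCV 4.12 (cv2) and the standard library are available. Lean on these libraries where they do the work, as an engineer would, in place of code of your own. Each camera call takes 0.05 s, during which the arm holds its last target.

## Working session

There is one attempt and no reset: what is moved stays moved. The work goes in short steps, each a Python script; the robot and the scene stay as the last script left them, time stands still between calls to the robot, and variables do not carry over. Pictures are saved under pics/ and viewed, and the job is handed in when it is done.

```bash
mkdir -p pics; ls
python3 - <<'E'
from cell import *
import cv2
s=get_state(); print(s['clock'],s['position'],s['eef_rot'],s['finger_gap'],s['contact_force'])
for c in ("scene","top","wrist"):
    f=grab_frame(c); cv2.imwrite(f"pics/{c}0.png",f["img"][:,:,::-1])
    print(c,{k:v for k,v in f.items() if k!="img"})
    for n in ("round_key","key_head","square_key","key_block","keyway","medicine_box","mug","egg_timer"):
        try:
            print(n,'spot',[(r['centre'],round(r['score'],2)) for r in spot_in(c,n)][:3] if n!='keyway' else '', 'tip',[(r['centre'],round(r['score'],2)) for r in tip_of(c,n)][:3])
        except Exception as e: print(n,e)
print(get_state()['clock'])
E
```

```text
pics
0.0 [0.14270446 0.53057154 0.23055012] [ 2.49272449e+00  1.91060371e+00 -2.20188531e-03] 0.9979267833800064 [-0.48202944  0.19485767  0.58700383]
scene {'fx': 458.8715727587765, 'fy': 458.8715727587765, 'cx': 283.2117504013401, 'cy': 208.54593156110744, 'k1': -0.06146122760799593, 'cam_to_world': array([[ 0.63859164, -0.52971931,  0.55820979, -0.14611618],
       [-0.76949671, -0.43135664,  0.47096312, -0.5617336 ],
       [-0.00869076, -0.73029371, -0.68307801,  0.90538763],
       [ 0.        ,  0.        ,  0.        ,  1.        ]])}
round_key spot [([347.8, 303.1], 0.71), ([272.8, 214.8], 0.59), ([366.8, 229.4], 0.32)] tip [([346.7, 319.9], 0.42)]
key_head spot [([212.0, 158.6], 0.16)] tip [([350.4, 307.7], 0.45)]
square_key spot [([322.4, 279.0], 0.63), ([273.9, 214.4], 0.43)] tip [([323.8, 294.2], 0.63)]
key_block spot [([333.3, 309.4], 0.76), ([253.3, 210.2], 0.46)] tip [([333.0, 309.5], 0.67)]
keyway spot  tip [([252.9, 212.9], 0.62), ([362.2, 243.4], 0.56)]
medicine_box spot [([272.6, 215.6], 0.66), ([370.3, 229.3], 0.19)] tip [([273.0, 226.5], 0.94)]
mug spot [([365.8
[... 1234 characters left out ...]
.0], 0.35)]
wrist {'fx': 340.2498856048059, 'fy': 340.2498856048059, 'cx': 285.33851274318306, 'cy': 214.17812997987653, 'k1': 0.008432004208648815, 'T_tool_cam': array([[ 9.99999747e-01, -3.30966390e-04,  6.29601862e-04,
         1.12741195e-04],
       [ 1.33578599e-04,  9.56785306e-01,  2.90795222e-01,
        -7.39644867e-02],
       [-6.98637255e-04, -2.90795064e-01,  9.56785108e-01,
        -1.41800075e-01],
       [ 0.00000000e+00,  0.00000000e+00,  0.00000000e+00,
         1.00000000e+00]])}
round_key spot [] tip []
key_head spot [] tip []
square_key spot [] tip []
key_block spot [] tip []
keyway spot  tip []
medicine_box spot [] tip []
mug spot [] tip []
egg_timer spot [] tip []
2.4
```

Run:
```python
import cv2
a=cv2.imread('pics/scene0.png'); b=cv2.imread('pics/top0.png')
cv2.imwrite('pics/s_crop.png',cv2.resize(a[120:360,160:440],(784,672))[:600])
cv2.imwrite('pics/t_crop.png',cv2.resize(b[140:300,200:420],(792,576),interpolation=cv2.INTER_CUBIC))
```

```text
(no output)
```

View pics/s_crop.png

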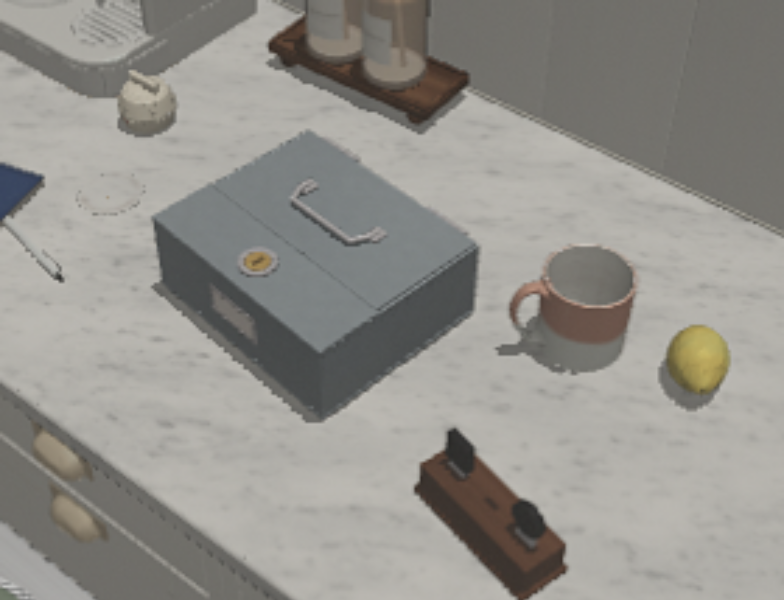

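View pics/t_crop.png

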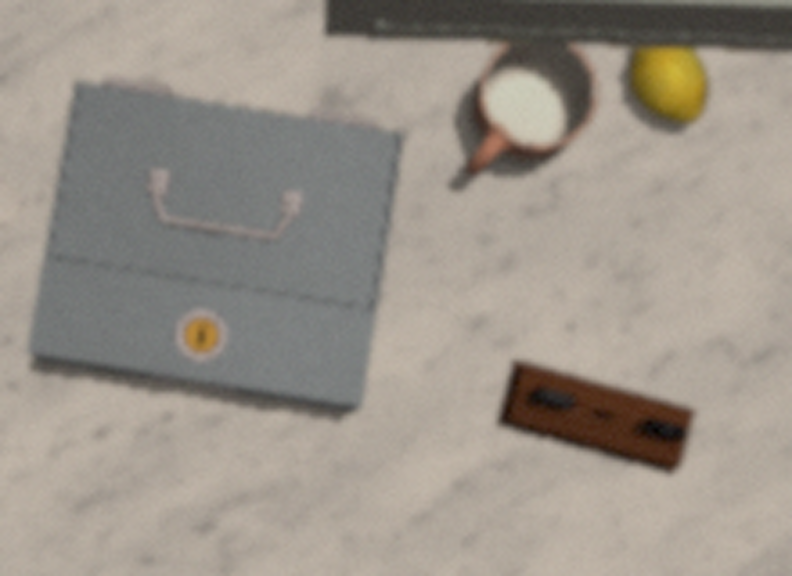

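View pics/scene0.png

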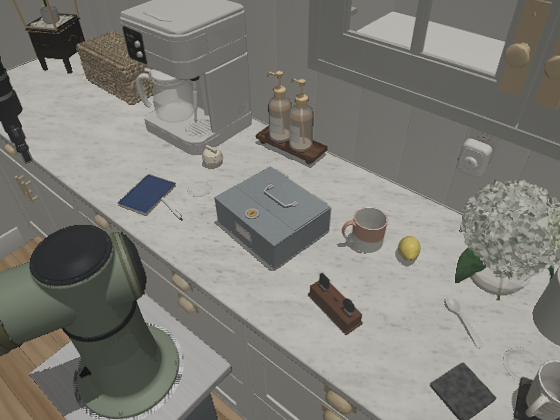

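```bash
cat > h.py <<'E'
import numpy as np, cv2
from scipy.spatial.transform import Rotation as R
def ray(f,uv,T):
    K=np.array([[f['fx'],0,f['cx']],[0,f['fy'],f['cy']],[0,0,1.]])
    p=cv2.undistortPoints(np.array([[uv]],float),K,np.array([f['k1'],0,0,0.]))[0,0]
    d=T[:3,:3]@np.array([p[0],p[1],1.]); return T[:3,3],d/np.linalg.norm(d)
def onz(f,uv,z,T):
    o,d=ray(f,uv,T); return o+d*(z-o[2])/d[2]
def proj(f,P,T):
    K=np.array([[f['fx'],0,f['cx']],[0,f['fy'],f['cy']],[0,0,1.]])
    Ti=np.linalg.inv(T); rv=cv2.Rodrigues(Ti[:3,:3])[0]
    return cv2.projectPoints(np.array(P,float).reshape(-1,1,3),rv,Ti[:3,3],K,np.array([f['k1'],0,0,0.]))[0][:,0]
def pose(s):
    T=np.eye(4);T[:3,:3]=R.from_rotvec(s['eef_rot']).as_matrix();T[:3,3]=s['position'];return T
def down(yaw):
    # tool z down, tool x at world angle yaw
    c,s=np.cos(yaw),np.sin(yaw)
    return R.from_matrix(np.array([[c,s,0],[s,-c,0],[0,0,-1.]])).as_rotvec()
E
python3 - <<'E'
from h import *
F={'fx': 515.1662413608527, 'fy': 515.1662413608527, 'cx': 276.5336422803924, 'cy': 211.72300451622712, 'k1': -0.07350844917117848}
T=np.array([[ 0.02791807, -0.99262216,  0.1179908 ,  0.34822895],[-0.99946599, -0.02972396, -0.01357308,  0.01421944],[ 0.0169801 , -0.11754886, -0.99292192,  1.40454926],[0,0,0,1]])
c=lambda x,y:(200+x/3.6,140+y/3.6)
for n,p,z in [('boxFL',c(33,357),.095),('boxFR',c(357,409),.095),('boxBL',c(75,85),.095),('boxBR',c(401,131),.095),('key',c(201,335),.099),
 ('bTL',c(517,362),.038),('bTR',c(692,409),.038),('bBL',c(500,421),.038),('bBR',c(676,470),.038),('sq',c(551,398),.063),('rd',c(661,430),.063),('mid',c(604,414),.038)]:
    print(n,onz(F,p,z,T))
from cell import *
for y in np.arange(-180,180,30):
    q=ik([0.2,-0.15,0.3],down(np.radians(y))); print(y,None if q is None else np.round(q,2))
E
```

```text
boxFL [0.42849323 0.16556068 0.095     ]
boxFR [ 0.39850329 -0.06412434  0.095     ]
boxBL [0.62485639 0.14391859 0.095     ]
boxBR [ 0.59851495 -0.09121677  0.095     ]
key [0.44728221 0.04738659 0.099     ]
bTL [ 0.43865794 -0.18524577  0.038     ]
bTR [ 0.40738794 -0.31609647  0.038     ]
bBL [ 0.39477112 -0.1732661   0.038     ]
bBR [ 0.36210775 -0.30436455  0.038     ]
sq [ 0.411556   -0.20673577  0.063     ]
rd [ 0.39049103 -0.28736982  0.063     ]
mid [ 0.40198009 -0.25039894  0.038     ]
-180 [-0.94 -0.31 -0.66  1.22  0.   -2.51]
-150 [-0.94 -0.31 -0.66  1.22 -0.   -3.04]
-120 [-0.94 -0.31 -0.66  1.22  0.    2.72]
-90 [-0.94 -0.31 -0.66  1.22  0.    2.2 ]
-60 [-0.94 -0.31 -0.66  1.22  0.    1.68]
-30 [-0.94 -0.31 -0.66  1.22 -0.    1.15]
0 [-0.94 -0.31 -0.66  1.22  0.    0.63]
30 [-0.94 -0.31 -0.66  1.22  0.    0.1 ]
60 [-0.94 -0.31 -0.66  1.22  0.   -0.42]
90 [-0.94 -0.31 -0.66  1.22  0.   -0.94]
120 [-0.94 -0.31 -0.66  1.22  0.   -1.47]
150 [-0.94 -0.31 -0.66  1.22  0.   -1.99]
```

```bash
cat > look.py <<'E'
from h import *
from cell import *
def look(tag,names,net=True):
    s=get_state(); f=grab_frame("wrist"); T=pose(s)@f['T_tool_cam']
    cv2.imwrite(f"pics/{tag}.png",f["img"][:,:,::-1])
    np.savez(f"pics/{tag}.npz",T=T,tool=pose(s),**{k:f[k] for k in('fx','fy','cx','cy','k1')})
    for n,z in names:
        for r in tip_of("wrist",n)[:2]: print(n,np.round(r['centre'],1),round(r['score'],2),np.round(onz(f,r['centre'],z,T),4))
    return f,T
E
python3 - <<'E'
from look import *
print(get_state()['clock'])
movep([0.447,0.047,0.20],down(np.radians(83)))
look('lock1',[('keyway',.099)])
s=get_state();print(s['clock'],s['position'],s['contact_force'],s['q'])
movep([0.3905,-0.2874,0.165],down(np.radians(-13.7)))
look('key1',[('key_head',.063),('key_shoulder',.038),('square_key',.008)])
s=get_state();print(s['clock'],s['position'],s['contact_force'],s['q'])
E
```

```text
2.4
keyway [289.  217.2] 0.81 [0.4496 0.0503 0.099 ]
4.5583 [0.44701511 0.04768453 0.20002606] [-0.027925   -0.5931293   0.79208049] [-5.82811024e-02  1.67373201e-01 -4.89859561e-01  9.13518836e-01
  1.36212953e-04  6.25538036e-02]
key_head [290.1 217.3] 0.67 [ 0.394  -0.2895  0.063 ]
key_head [285.1 101.4] 0.45 [ 0.4098 -0.2084  0.063 ]
key_shoulder [288.5 206.8] 0.76 [ 0.3933 -0.2881  0.038 ]
square_key [288.8 102.9] 0.97 [ 0.4128 -0.2088  0.008 ]
6.0417 [ 0.3910547  -0.28653446  0.16515402] [0.41710588 0.82989178 0.34905482] [-7.84838798e-01  2.65661273e-01 -4.59990331e-01  8.44943431e-01
  1.28281772e-04  1.02285287e+00]
```

View pics/lock1.png

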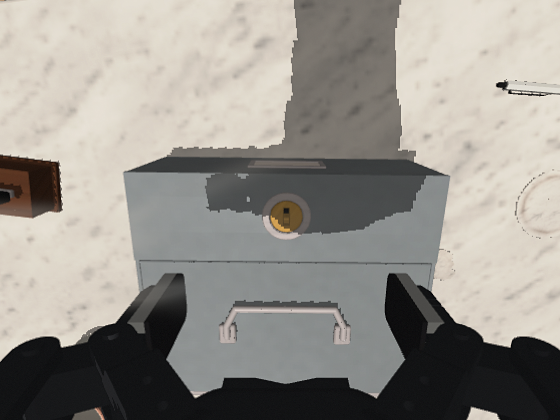

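View pics/key1.png

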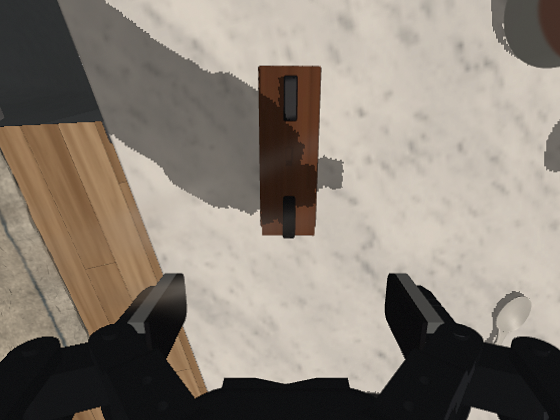

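Run:
```python
import cv2
a=cv2.imread('pics/key1.png')[55:245,230:350]; b=cv2.imread('pics/lock1.png')[185:250,250:325]
cv2.imwrite('pics/key1z.png',cv2.resize(a,None,fx=3.1,fy=3.1,interpolation=cv2.INTER_CUBIC))
cv2.imwrite('pics/lock1z.png',cv2.resize(b,None,fx=9,fy=9,interpolation=cv2.INTER_CUBIC))
```

```text
(no output)
```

View pics/key1z.png

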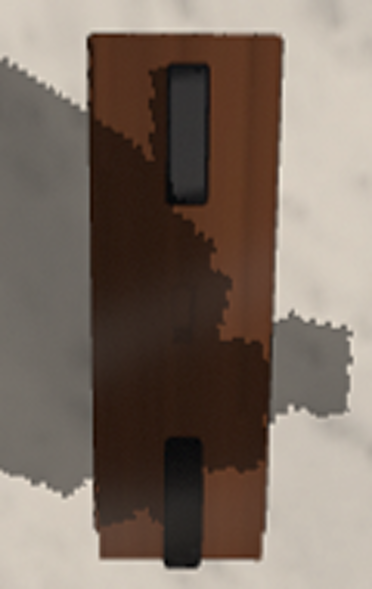

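View pics/lock1z.png

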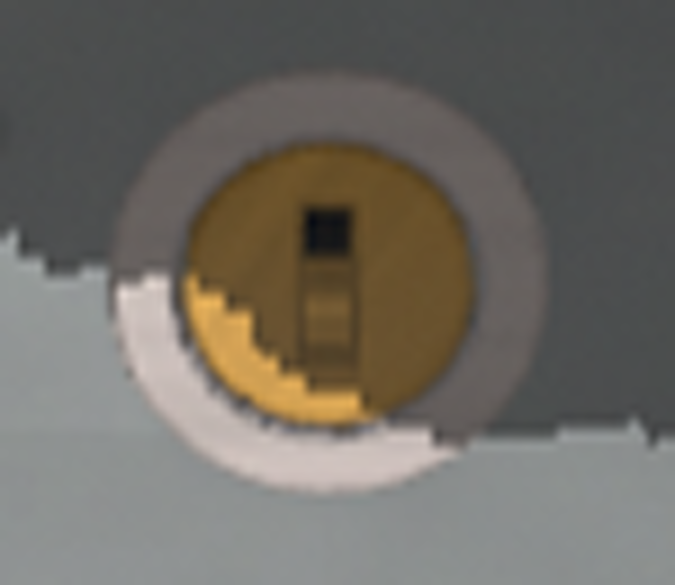

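Run:
```python
from h import *
def L(t): 
    d=np.load(f'pics/{t}.npz'); return {k:float(d[k]) for k in('fx','fy','cx','cy','k1')},d['T'],d['tool']
f,T,tool=L('lock1')
ang=lambda M:np.degrees(np.arctan2(M[1,0],M[0,0]))
print('tool yaw',ang(tool),'tilt',tool[:3,2])
print('lock',onz(f,(286.3,216.1),.099,T))
for a,b in [((124,172),(449,175.3)),((137.5,260.5),(433,265.5))]:
    d=onz(f,b,.095,T)-onz(f,a,.095,T); print(np.degrees(np.arctan2(d[1],d[0])),np.linalg.norm(d))
f,T,tool=L('key1');print('tool yaw',ang(tool),'tilt',tool[:3,2],tool[:3,3])
g=lambda x,y:((x+.5)/3.1-.5+230,(y+.5)/3.1-.5+55)
r=onz(f,g(184,502),.079,T); s=onz(f,g(187.5,135),.079,T); print(r,s,np.degrees(np.arctan2(*(s-r)[[1,0]])),np.linalg.norm(s-r))
# edges of head round at equator z=.063
print('rd .063',onz(f,g(184,502),.063,T))
for a,b in [((100,555),(92,40)),((265,555),(281,40))]:
    d=onz(f,g(*b),.038,T)-onz(f,g(*a),.038,T); print('edge',np.degrees(np.arctan2(d[1],d[0])),np.linalg.norm(d))
for z,x in((.038,-10),(.038,10)):pass
```

```text
tool yaw 83.06015285952137 tilt [ 1.35747045e-04  2.45259396e-04 -9.99999961e-01]
lock [0.44854556 0.04842773 0.099     ]
82.4566545116391 0.237395431952765
81.9705639690005 0.2339285501372261
tool yaw -13.59279669724746 tilt [ 1.70411766e-04  4.51476022e-04 -9.99999884e-01] [ 0.39085505 -0.28660753  0.16506297]
[ 0.39429969 -0.28392975  0.079     ] [ 0.413226   -0.20769055  0.079     ] 76.05821630258563 0.07855329498907816
rd .063 [ 0.39332226 -0.28879134  0.063     ]
edge 76.0852072752949 0.12883560316784443
edge 76.1908742355168 0.1288464151229216
```

Run:
```python
from h import *
from scipy.optimize import least_squares
d=np.load('pics/key1.npz'); f={k:float(d[k]) for k in('fx','fy','cx','cy','k1')};T=d['T']
g=lambda x,y:np.array(((x+.5)/3.1-.5+230,(y+.5)/3.1-.5+55))
a=np.radians(76.1); bx=np.array([np.cos(a),np.sin(a),0]); by=np.array([-np.sin(a),np.cos(a),0])
t=np.linspace(0,2*np.pi,73)
disc=np.array([bx*16e-3*np.cos(u)+np.array([0,0,16e-3*np.sin(u)])+by*s*4.5e-3 for u in t for s in(-1,1)])
sq=np.array([bx*s*14e-3+by*v*4.5e-3+np.array([0,0,w*16e-3]) for s in(-1,1) for v in(-1,1) for w in(-1,1)])
for n,pts,lo,hi in(('round',disc,g(164.5,436.5),g(203.5,568)),('square',sq,g(166,64),g(209,205))):
    res=lambda p:(lambda P:np.r_[P.min(0)-lo,P.max(0)-hi])(proj(f,pts+[p[0],p[1],.063],T))
    o=least_squares(res,[.393,-.288] if n=='round' else [.413,-.208]); print(n,o.x,o.fun)
```

```text
round [ 0.39311598 -0.28880069] [-0.13130314 -0.1746011   0.12922184  0.18269562]
square [ 0.41309132 -0.20785536] [-0.37666465 -0.63114953  0.3627523   0.68660147]
```

Run:
```python
from look import *
r=down(np.radians(-13.9))
movep([0.3931,-0.2888,0.12],r)
print(move_l([0.3931,-0.2888,0.047],0.12,until_force=8))
s=get_state();print(s['clock'],s['position'],s['contact_force'])
grab(70)
s=get_state();print(s['clock'],s['position'],s['contact_force'],s['wrist_torque'],s['finger_gap'])
look('grasp1',[])
```

```text
False
7.1 [ 0.39371681 -0.28939888  0.04790386] [-0.46073821  0.00775436 -0.29281935]
7.7833 [ 0.39330044 -0.28894231  0.04724951] [1.43194499e-03 6.51410734e-01 3.67870758e+00] [ 0.09482941  0.03232458 -0.03709923] 0.0935655750756985
```

View pics/grasp1.png

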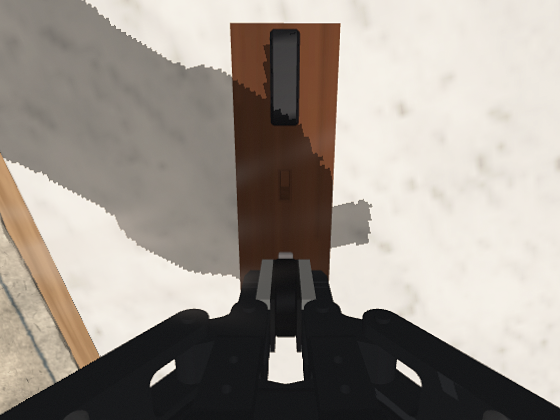

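```bash
python3 - <<'E'
from look import *
move_l([0.3931,-0.2888,0.125],0.10)
s=get_state();print(s['clock'],s['position'],s['contact_force'],s['finger_gap'])
look('lift1',[])
movep([0.4485,0.0484,0.165],down(np.radians(82.2)))
move_l([0.4485,0.0484,0.150],0.05)
sleep(0.15)
look('over1',[('round_key',.111),('keyway',.099)])
s=get_state();print(s['clock'],s['position'],s['contact_force'],s['finger_gap'])
E
python3 - <<'E'
import cv2
a=cv2.imread('pics/over1.png')[180:300,215:355]
cv2.imwrite('pics/over1z.png',cv2.resize(a,None,fx=5,fy=5,interpolation=cv2.INTER_CUBIC))
E
```

```text
8.7667 [ 0.39269789 -0.28843016  0.12442547] [-0.25256394 -0.06807902 -0.8138231 ] 0.0928172811691074
round_key [283.6 246.3] 0.86 [0.4488 0.0475 0.111 ]
keyway [286.4 240.5] 0.86 [0.4502 0.049  0.099 ]
10.8667 [0.44870257 0.0483964  0.15020504] [-0.62688068  0.05734849 -1.63016793] 0.09300178967567438
```

View pics/over1z.png

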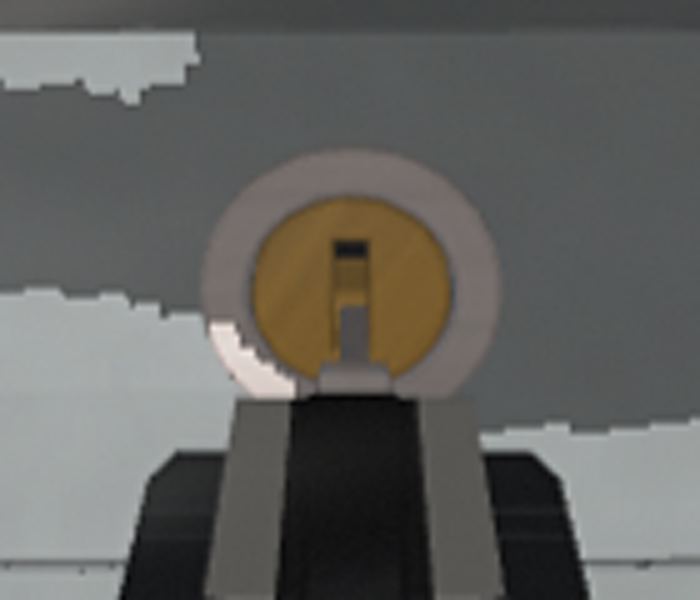

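View pics/lift1.png

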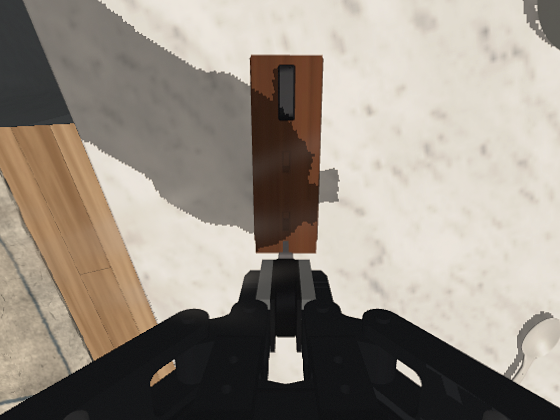

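Run:
```python
from h import *
d=np.load('pics/over1.npz'); f={k:float(d[k]) for k in('fx','fy','cx','cy','k1')};T=d['T'];tool=d['tool']
z=lambda P:np.round((P-[215,180]+.5)*5-.5,0)
def tp(p): return (tool@np.r_[p,1])[:3]
# key frame: tip at tool z=.039, key x -> tool y, thickness tool x
for n,p in dict(shA=[0,-.010,.009],shB=[.0035,-.010,.009],shC=[-.0035,-.01,.009],taperTop=[0,-.006,.033],tipfront=[0,-.0015,.039],tip=[0,0,.039],head=[0,-.016,-.016]).items(): print(n,z(proj(f,tp(p),T)))
for c in ([286.4-0,0],):pass
g=lambda x,y:((x+.5)/5-.5+215,(y+.5)/5-.5+180)
print('ring',onz(f,g(350.5,(148+423+28)/2),.099,T),'cyl',onz(f,g(351.5,288),.099,T))
c=np.array([.4485,.0484,.099]); a=np.radians(-7.8); b=np.array([np.cos(a),np.sin(a),0])
for k in(-.007,0,.007): print(k,z(proj(f,c+b*k,T)))
```

```text
shA [[352. 354.]]
shB [[388. 354.]]
shC [[315. 354.]]
taperTop [[352. 302.]]
tipfront [[352. 320.]]
tip [[352. 332.]]
head [[351. 407.]]
ring [0.44937823 0.04804348 0.099     ] cyl [0.44792075 0.04836657 0.099     ]
-0.007 [[352. 238.]]
0 [[352. 292.]]
0.007 [[352. 346.]]
```

```bash
python3 - <<'E'
from look import *
x,y=.4479,.0479
def st(t=''):
    s=get_state();print(t,round(s['clock'],2),np.round(s['position'],4),np.round(s['contact_force'],1),np.round(s['wrist_torque'],2),round(s['finger_gap'],3))
move_l([x,y,.145],.05); st('a')
h=move_l([x,y,.131],.03,until_force=7); st(h)
look('ins1',[])
st()
E
python3 - <<'E'
import cv2
a=cv2.imread('pics/ins1.png')[180:300,215:355]
cv2.imwrite('pics/ins1z.png',cv2.resize(a,None,fx=5,fy=5,interpolation=cv2.INTER_CUBIC))
E
```

```text
a 11.12 [0.4475 0.0479 0.1446] [-0.6  1.  -1.1] [ 0.01 -0.01 -0.05] 0.091
False 11.73 [0.4478 0.0479 0.1309] [0.2 0.3 0.4] [-0.07 -0.01  0.03] 0.09
 11.78 [0.4479 0.0479 0.131 ] [ 0.8 -0.5 -0.6] [ 0.01 -0.02 -0.  ] 0.097
```

View pics/ins1z.png

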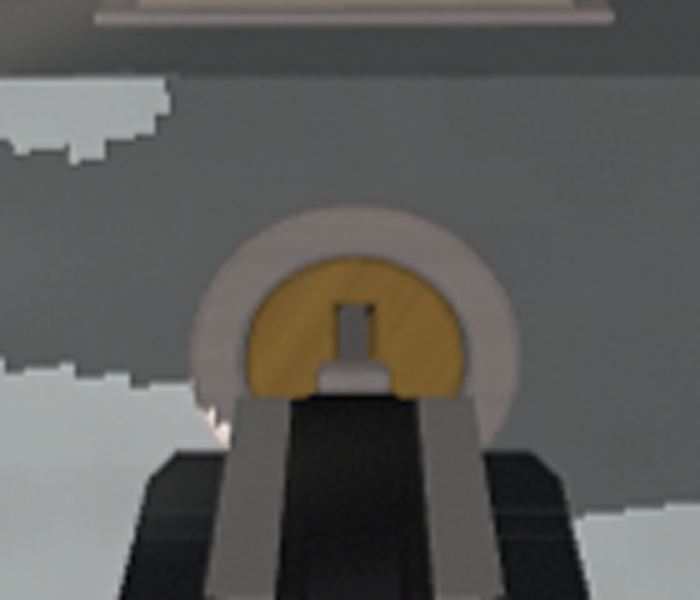

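```bash
python3 - <<'E'
from look import *
c=np.array([.4479,.0479,0]); a=np.radians(-7.8); b=np.array([np.cos(a),np.sin(a),0])
z=.131;sg=1;prev=0
while z>.1082:
    z=max(z-.0012,.108); sg=-sg
    move_l(c+b*sg*.0007+[0,0,z],.02)
    s=get_state(); F=s['contact_force']
    print(round(s['clock'],2),np.round(s['position']-c,4),round(z,4),np.round(F,1),round(s['finger_gap'],3))
    if F[2]>25 or np.hypot(*F[:2])>25: print('stop');break
look('ins2',[])
E
python3 - <<'E'
import cv2
a=cv2.imread('pics/ins2.png')[180:300,215:355]
cv2.imwrite('pics/ins2z.png',cv2.resize(a,None,fx=5,fy=5,interpolation=cv2.INTER_CUBIC))
E
```

```text
12.03 [-5.000e-04  1.000e-04  1.299e-01] 0.1298 [ 0.8 -0.5 -0.4] 0.092
12.28 [ 6.000e-04 -1.000e-04  1.285e-01] 0.1286 [-0.4 -0.5 -0.2] 0.093
12.53 [-5.000e-04  1.000e-04  1.274e-01] 0.1274 [ 1. -0. -1.] 0.091
12.78 [0.0003 0.     0.1265] 0.1262 [-2.   0.2  6. ] 0.091
13.03 [-5.000e-04  1.000e-04  1.253e-01] 0.125 [-0.4 -0.4  4.1] 0.098
13.28 [-2.000e-04  1.000e-04  1.236e-01] 0.1238 [-2.4  0.7  2.6] 0.094
13.53 [-5.000e-04  1.000e-04  1.225e-01] 0.1226 [0.  0.4 1.9] 0.09
13.78 [-1.000e-04 -0.000e+00  1.209e-01] 0.1214 [-1.9  0.5  0.9] 0.095
14.03 [-0.0002 -0.      0.1203] 0.1202 [-0.8 -0.1  1.5] 0.094
14.28 [ 9.000e-04 -1.000e-04  1.189e-01] 0.119 [-0.2  0.2  1.4] 0.093
14.53 [ 0.0008 -0.      0.1185] 0.1178 [2.3 0.1 5. ] 0.091
14.78 [ 1.300e-03 -1.000e-04  1.167e-01] 0.1166 [2.4 0.2 1.3] 0.092
15.03 [ 1.100e-03 -1.000e-04  1.163e-01] 0.1154 [ 1.9 -0.8  7.6] 0.09
15.28 [ 1.300e-03 -1.000e-04  1.141e-01] 0.1142 [ 2.6 -0.6 -1.8] 0.094
15.53 [ 0.0002 -0.      0.1131] 0.113 [ 5.2 -1.2 -1.3] 0.095
15.78 [ 4.000e-04 -1.000e-04  1.115e-01] 0.1118 [ 4.3 -0.6 -2.3] 0.091
16.03 [-0.0003  0.      0.1105] 0.1106 [ 5.7 -0.6 -2.2] 0.096
16.28 [ 1.00e-04 -0.00e+00  1.09e-01] 0.1094 [ 3.2  0.5 -1.5] 0.091
16.53 [-0.0003  0.      0.1083] 0.1082 [ 4.6  0.  -0.7] 0.09
```

View pics/ins2z.png

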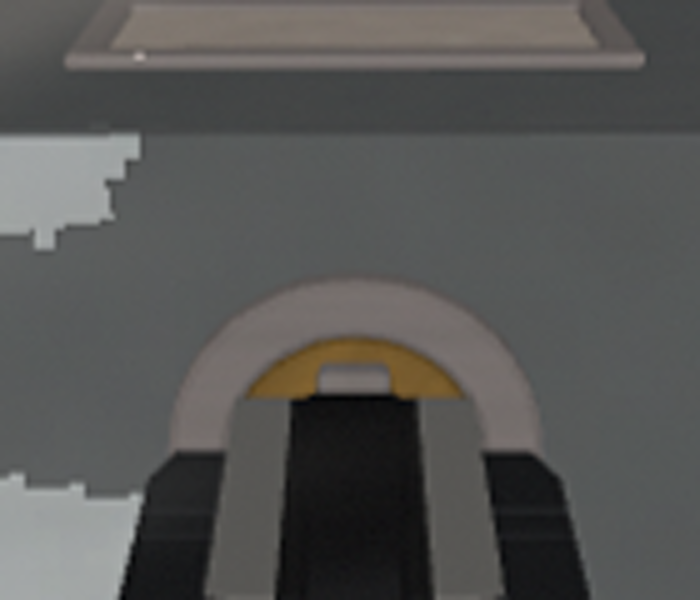

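Run:
```python
from look import *
c=np.array([.4479,.0479,0])
for dz in (.1075,):
    pass
h=move_l(c+[0,0,.104],.01,until_force=9)
for i in range(3):
    s=get_state();print(h,round(s['clock'],2),np.round(s['position'],4),np.round(s['contact_force'],1),np.round(s['wrist_torque'],2),round(s['finger_gap'],3)); sleep(.1)
look('ins3',[])
```

```text
True 16.9 [0.4479 0.0479 0.1066] [-1.   1.1  5.3] [-0.03  0.11  0.04] 0.093
True 17.0 [0.4479 0.0479 0.1066] [-1.1 -0.5  6.6] [-0.04  0.16 -0.02] 0.091
True 17.1 [0.4479 0.0479 0.1066] [-1.   0.   5.3] [-0.03  0.1   0.  ] 0.094
```

Run:
```python
from look import *
c=np.array([.4479,.0479,.1058]); y0=np.radians(82.2)
for t in np.arange(.15,1.36,.15):
    move_l(c,.05,rot=down(y0-t))
    s=get_state();T=pose(s);yw=np.arctan2(T[1,0],T[0,0])
    F,M=s['contact_force'],s['wrist_torque']
    print(round(t,2),round(s['clock'],2),round(y0-yw,3),np.round(s['position'],4),np.round(F,1),np.round(M,3),round(s['finger_gap'],3),round(s['q'][5],2))
    if np.linalg.norm(F)>35 or abs(M[2])>.6: print('stop');break
```

```text
0.15 17.55 0.15 [0.448  0.048  0.1066] [0.9 0.3 9.9] [-0.037 -0.369 -0.033] 0.091 0.23
0.3 17.85 0.3 [0.4481 0.0481 0.1066] [ 1.6 -0.5 10.1] [ 0.043 -0.381 -0.037] 0.093 0.38
0.45 18.15 0.45 [0.4482 0.0483 0.1066] [0.8 0.5 8.8] [ 0.131 -0.47  -0.031] 0.09 0.53
0.6 18.45 0.6 [0.4483 0.0484 0.1066] [2.3 1.1 8.2] [ 0.135 -0.475 -0.032] 0.089 0.68
0.75 18.75 0.75 [0.4484 0.0485 0.1066] [2.2 1.6 8.6] [ 0.294 -0.581  0.073] 0.098 0.83
0.9 19.05 0.9 [0.4485 0.0485 0.1066] [3.1 0.5 8.3] [ 0.309 -0.591  0.056] 0.092 0.98
1.05 19.35 1.05 [0.4486 0.0486 0.1066] [2.9 2.1 8.8] [ 0.345 -0.719  0.039] 0.095 1.13
1.2 19.65 1.2 [0.4488 0.0486 0.1066] [3.1 2.2 7.5] [ 0.369 -0.758  0.042] 0.089 1.28
1.35 19.95 1.35 [0.4489 0.0486 0.1066] [3.3 1.6 6.5] [ 0.36  -0.839  0.064] 0.094 1.43
```

Run:
```python
from look import *
c=np.array([.4484,.0483,.1058]); y0=np.radians(82.2)
for t in (1.45,1.55,1.6,1.65,1.7):
    move_l(c,.05,rot=down(y0-t))
    s=get_state();T=pose(s);yw=np.arctan2(T[1,0],T[0,0])
    F,M=s['contact_force'],s['wrist_torque']
    print(round(t,2),round(s['clock'],2),round(y0-yw,3),np.round(s['position'],4),np.round(F,1),np.round(M,3),round(s['finger_gap'],3),round(s['q'][5],2),round(s['tau'][5],2))
    if np.linalg.norm(F)>35 or abs(M[2])>.6: print('stop');break
look('turn',[])
for cam in('scene','top'):
    f=grab_frame(cam); cv2.imwrite(f'pics/{cam}_t.png',f['img'][:,:,::-1])
    cr=f['img'][120:300,180:400] if cam=='scene' else f['img'][140:300,200:420]
    cv2.imwrite(f'pics/{cam}_tz.png',cv2.resize(cr,None,fx=3.5,fy=3.3,interpolation=cv2.INTER_CUBIC)[:,:,::-1])
```

```text
1.45 20.2 1.45 [0.449  0.0487 0.1066] [2.7 0.3 9.2] [ 0.133 -0.615  0.046] 0.092 1.53 0.14
1.55 20.45 1.55 [0.4491 0.0487 0.1066] [4.  0.1 7.9] [ 0.215 -0.634  0.038] 0.093 1.63 0.14
1.6 20.7 1.6 [0.4491 0.0487 0.1066] [ 3.  -0.3  7.6] [ 0.191 -0.707  0.042] 0.096 1.68 0.11
1.65 20.95 1.65 [0.4492 0.0487 0.1066] [2.1 0.9 8. ] [ 0.109 -0.66   0.1  ] 0.091 1.73 0.11
1.7 21.2 1.699 [0.4492 0.0487 0.1066] [2.4 0.4 7.6] [ 0.171 -0.692  0.251] 0.094 1.78 0.28
```

View pics/turn.png

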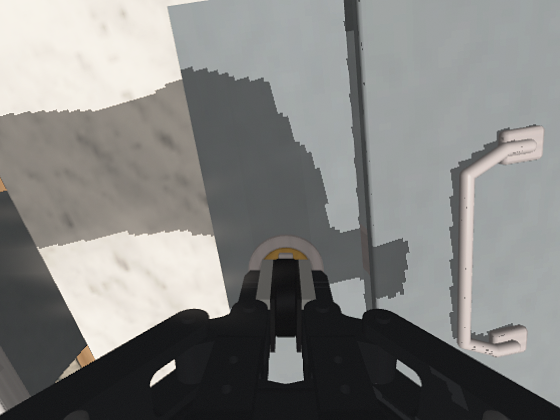

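View pics/scene_tz.png

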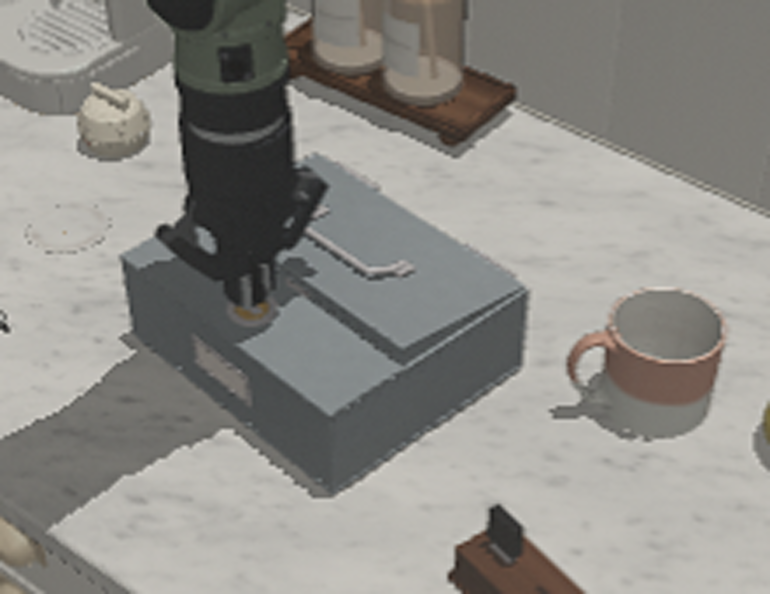

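Run:
```python
from look import *
sleep(1.0)
s=get_state();T=pose(s)
print(round(s['clock'],2),np.radians(82.2)-np.arctan2(T[1,0],T[0,0]),s['position'],s['contact_force'],s['wrist_torque'],s['finger_gap'])
sign_off()
```

```text
22.35 1.6989932885458723 [0.44921582 0.04865789 0.10662353] [3.47604802 0.66526097 7.83185459] [ 0.13859463 -0.71804266  0.23280959] 0.08892091060096138
the job is handed in; nothing more can be done
```

The box's lock is open and the lid is ajar. I handed the job in with the gripper still holding the round-headed key fully in and turned. It took about 22 s.

- **Insertion:** I wiggled the key down past both pins. The shoulder met the lock face under a light push of about 8 N. It seated about 1.5 mm lower than I had calculated, which is within the calibration error.
- **Turn:** I turned the key 1.70 rad clockwise. The torque rose to about 0.25 N m over the last 0.05 rad, which fits the stop.
- **Last checks:** After a 1 s hold before handing in, position, turn and grip were unchanged. The force on the tool was about 9 N.
- **Other items:** The pictures after the turn show the square-headed key still in the block. The mug and the egg timer look undisturbed, judged by eye only.
- **Not checked:** I had no direct reading of the lock or lid angle, so both are inferred from the pictures and the torque.

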